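Measure the travel of a brake lever

TASK

Check the brake lever on the bench gauge: press the black pad of the lever slowly towards the rubber handlebar grip until the resistance clearly firms up, without forcing it, then let it spring back so that the red drag needle stays at the travel reached. Then note that travel by sliding the blue marker along its curved rail until its pointer lines up with the red needle; do not touch the red needle, and leave the other things on the bench where they are.

Things in the scene. Friction and masses are not known exactly. Their poses are not given: they have to be found in the camera images.
- gauge: Grey base plate screwed to the bench, x -125 to 125 mm, y -175 to 165 mm, top 12 mm up. Origin on the bench under the upright pivot axis that lever, needle and marker share; x points from the lever to the rubber handlebar grip (press direction), y along the lever's tail. Its place and yaw differ each time. The grip lies along y at x = 102 mm, 63 mm high.
- lever (a joint): Lever angle, rad: 0 at rest, grows (anticlockwise from above) as the pad is pressed towards the grip. Free travel takes only 1.5 to 3.5 N at the pad. At a hidden angle of 0.18 to 0.40, different each time, it meets the push rod: resistance then rises 2 to 3 N per mm at the pad. Clearly firm at 10 to 14 N; over 22 N forces it. It springs back when let go.
- lever_blade: The lever: aluminium blade and tail in one line, turning with joint lever; origin on the pivot axis on the bench. The blade runs along its own -y to 175 mm from the pivot, 14 mm thick in x, from 33 to 59 mm above the bench; the tail runs along +y to 84 mm. A peg under the tail pushes the red needle.
- lever_pad (a point): Middle of the press face of the black pad near the lever's free end, 140 mm from the pivot, 46 mm above the bench; the pad is 45 mm long and 26 mm high, and is pressed along the lever's own +x (the gauge's +x at rest).
- cylinder: Dark brake cylinder with a round black cap, fixed on the base between lever and grip, with a cover over the push rod; x -9 to 87 mm, y -71 to -21 mm in the gauge's frame, 77 mm high. Same origin as the gauge. The push rod inside cannot be seen.
- telltale (a joint): Angle of the red drag needle, rad. 0 at the start, against the lever's peg; the lever pushes it to the largest lever angle reached (equal to joint lever within about 0.01 rad) and friction keeps it there. Must not be touched by hand.
- telltale_needle: The red needle, 6 mm wide, 26 to 31 mm above the bench, turning with joint telltale; origin on the pivot axis.
- telltale_tip (a point): Tip of the red needle, 116 mm from the pivot. At reading q (rad) the needle points in the direction pi/2 + 0.104 + q, anticlockwise from the gauge's x.
- marker_rider (a joint): Angle of the blue marker on its rail, rad, range 0 to 0.66, same zero and direction as joint telltale: equal values line up. It starts between 0.50 and 0.62. Friction of about 0.8 N at the knob keeps it where it is left.
- marker_knob (a point): Middle of the grip part of the marker's upright round blue knob, 14 mm across, 64 mm above the bench, 135 mm from the pivot in the direction pi/2 + 0.104 + joint marker_rider from the gauge's x; the knob is bare from 34 mm to its top at 82 mm.
- pliers: Red-handled pliers lying on the bench, 180 x 60 x 18 mm; leave alone.
- jar: Glass jar of screws with a black lid, 60 mm across, 76 mm high; origin under its centre; leave alone.
- offcut: Wood offcut with a dark stain, 90 x 60 x 18 mm; leave alone.
- oilcan: Green oil can with a thin spout, 160 mm high; leave alone.

How it is judged:
By the outcome, as a careful person would: the job done as asked, in the order asked, and still so for the second after the job is handed in, with the robot touching nothing.
It also fails if it takes over 59 s, if anything falls off the work surface, if the arm or the gripper's body presses on something with over 40 N, if the wrist force passes 120 N, or if a joint passes its speed limit or range.

ROBOT

A 6-joint arm with a two-finger parallel gripper is mounted at the origin on a cart in front of the work surface, level with it; the furniture and walls round the work are solid. World frame = base frame: x ahead of the robot, y to its left, z up, the work surface at z = 0. Lengths are in m, angles in degrees, forces in N, time in s.
With the tool pointing down it reaches from about 0.275 to 0.725 m from the base axis. Payload 15.9 kg.
Tool frame: the origin (TCP) lies on the centre line of the jaws, within the pads' length; the fingertips stand arm.finger_overhang ahead of it and the grasp point (between the pads) lies 3 mm ahead of it (arm.finger_overhang is the distance from the TCP to the fingertips, in m); z points along the fingers, y is the direction in which the jaws open and shut (so a half turn about z gives the same grasp; the last joint's range is limited). The gripper opens to 85 mm and grips with 20 to 120 N. Pads are 22 mm wide; open, the fingers measure 114 mm over their backs; the gripper's body (76 mm by 85 mm) begins 54 mm behind the grasp point. The pads swing forward as they close: fully open they stand 13 mm farther back than shut.
Start: joints at [-68.927, 12.198, -1.971, 75.831, 0, 90], TCP at [0.18, -0.467, 0.253] pointing down, gripper open.
Joint ranges: [-170.91, 170.91], [-42.67, 98.43], [-65.05, 77.54], [-120.47, 116.71], [-90, 82.35], [-180, 180]. Speed limits (degrees/s): [108.29, 108.29, 136.94, 147.25, 180, 180].

INTERFACE

Orientations are given as [roll, pitch, yaw] about the fixed x, y, z axes, in that order (R = Rz(yaw) Ry(pitch) Rx(roll)).
In Python, from plant import arm gives the robot as it stands.
- The arm moves only by the shell command python3 -m jog 'ROWS' [OPENING] [FORCE]. ROWS is JSON, one flat list of numbers, 6 for each row, row after row: the shift along the tool's x, y, z in cm, then the turn, a rotation vector about the tool's x, y, z in rad. A call has 1 to 5 rows; each row shifts and turns the commanded pose from where the row before left it, along the tool's axes as they then stand; what a row does not reach is not made up. A row lasts 1/12 s, in which the tool goes at most 41.7 mm and 7.16 degrees, less where a joint would pass 70% of its speed; a pose out of reach is approached as far as the arm can. A call with a gripper value outside its range is refused whole. OPENING is the opening in per cent of the stroke, from 0 (shut) to 100 (fully open), set as the call begins (- or left out, the last holds). The fingers move at their own pace and stop on an object; FORCE is the grip in N (left out, the last holds). Time passes only in rows, so rows that do not move let the fingers close. It gives the time, the measured TCP pose, the force and the opening at its end, in the units of the state.
- arm.read_state(): the state, without advancing time (a new reading comes with each control period).
- arm.snapshot(name): name is "scene" or "top" or "wrist"; returns a dict with "frame" (480x640x3 uint8, red, green, blue), "mtx" (3x3 intrinsics, pixels), "position" and "attitude" of the camera in the world. Camera axes: x right, y down, z forward; pixel columns grow to the right and rows downward; lengths in m; the calibration is good to about 2 mm. A picture is of the moment at which its call begins. There is no depth.
- arm.hand_in(): hands the job in, once; it reports no verdict.
The state is a dict: "time": time; "q": joint angles; "qvel": joint speeds; "joint_efforts": joint torques, N m; "position": TCP position; "tcp_rot": TCP orientation; "ft_force": force on the tool from outside, world axes, zero at the start; "ft_torque": the same for the moment, N m; "gripper_width": finger opening in m.
Only numpy, scipy, OpenCV 4.12 (cv2) and the standard library are available. Lean on these libraries where they do the work, as an engineer would, in place of code of your own. Each camera call takes 0.05 s, during which the arm holds its last target.

## Working session

There is one attempt and no reset: what is moved stays moved. The work goes in short steps, Python scripts to look and compute and a shell command to move; the robot and the scene stay as the last step left them, time stands still between calls to the robot, and variables do not carry over. Pictures are saved under pics/ and viewed, and the job is handed in when it is done.

```bash
ls; mkdir -p pics
python3 - <<'E'
from plant import arm
import cv2
print(arm.read_state()); print(arm.finger_overhang)
for n in ["scene","top","wrist"]:
    s=arm.snapshot(n); cv2.imwrite(f"pics/{n}0.png",s["frame"][:,:,::-1]); print(n,s["mtx"],s["position"],s["attitude"])
E
```

```text
pics
{'time': 0.0, 'q': array([-6.89275985e+01,  1.22252623e+01, -2.00733057e+00,  7.58306548e+01,
       -2.32372998e-04,  8.99997271e+01]), 'qvel': array([-0.06185594, -0.00652506, -0.07560775, -0.07588904, -0.047045  ,
        0.02811456]), 'joint_efforts': array([ 1.40151849e-03, -6.86154199e+01,  4.87121451e+01,  1.72335719e-02,
        3.83693896e-05,  2.23906773e-05]), 'position': array([ 0.17966364, -0.46628111,  0.25281844]), 'tcp_rot': array([-1.79936752e+02,  2.32071629e-04,  2.10726747e+01]), 'ft_force': array([ 0.09821546, -0.19264858,  0.55412783]), 'ft_torque': array([ 0.01599644,  0.00919367, -0.06031306]), 'gripper_width': 0.08583067230769598}
0.022
scene [[545.20806629   0.         316.30129229]
 [  0.         545.20806629 232.811625  ]
 [  0.           0.           1.        ]] [-0.20500907  0.93008007  0.76033963] [-1.20049698e+02  1.14895557e-01 -1.41267716e+02]
top [[551.83412236   0.         322.01021783]
 [  0.         551.83412236 248.44345439]
 [  0.           0.           1.        ]] [0.32046976 0.02615155 1.34011671] [-169.72279112    0.25222753  -91.55758705]
wrist [[357.50008511   0.         320.66370602]
 [  0.         357.50008511 246.31366643]
 [  0.           0.           1.        ]] [ 0.25513248 -0.43892875  0.37356289] [ 1.61806376e+02  9.20773694e-02 -6.89242578e+01]
```

View pics/top0.png

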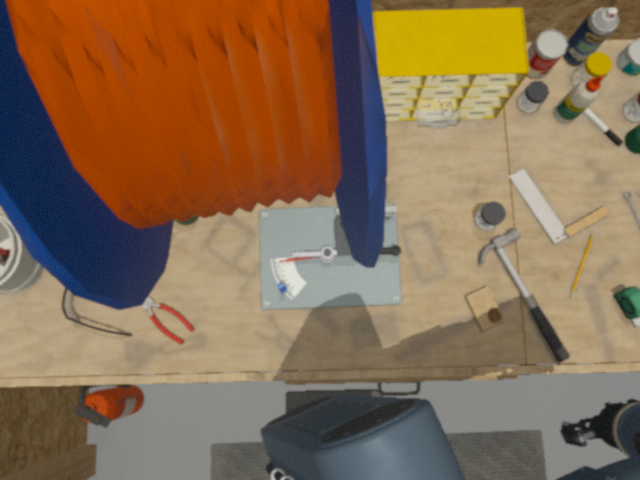

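View pics/scene0.png

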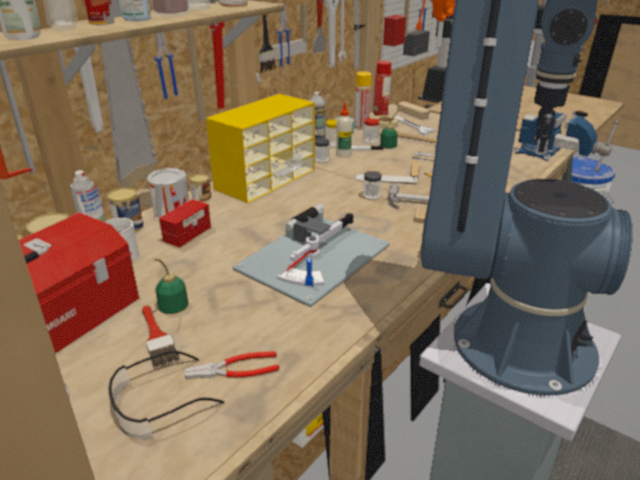

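View pics/wrist0.png

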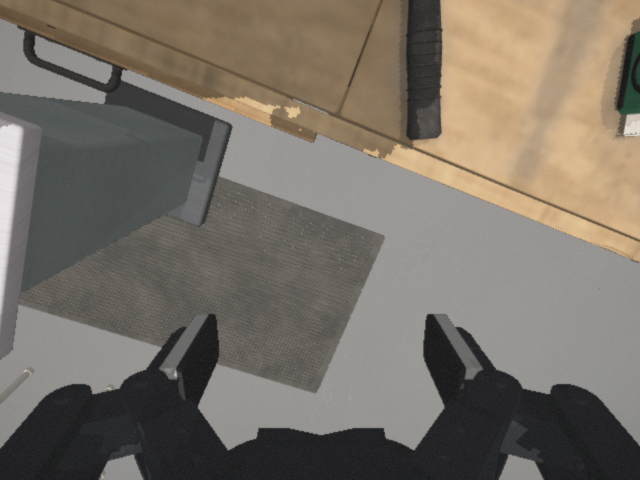

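```bash
cat > h.py <<'E'
from plant import arm
import cv2, numpy as np
from scipy.spatial.transform import Rotation as R
def snap(n,f=None):
    s=arm.snapshot(n)
    if f: cv2.imwrite(f"pics/{f}.png",s["frame"][:,:,::-1])
    return s
def ray(s,u,v,z):
    d=R.from_euler('xyz',s["attitude"],degrees=True).as_matrix()@np.linalg.inv(s["mtx"])@np.array([u,v,1.])
    p=np.array(s["position"]); return p+d*(z-p[2])/d[2]
def proj(s,P):
    M=R.from_euler('xyz',s["attitude"],degrees=True).as_matrix()
    c=M.T@(np.array(P)-s["position"]); c=s["mtx"]@c; return c[:2]/c[2]
E
python3 - <<'E'
from h import *
s=snap("top")
f=s["frame"][190:320,250:415,::-1]; cv2.imwrite("pics/topc.png",cv2.resize(f,None,fx=4.8,fy=4.6,interpolation=cv2.INTER_CUBIC))
s=snap("scene")
f=s["frame"][190:310,225:400,::-1]; cv2.imwrite("pics/scc.png",cv2.resize(f,None,fx=4.5,fy=4.5,interpolation=cv2.INTER_CUBIC))
E
```

```text
(no output)
```

View pics/topc.png

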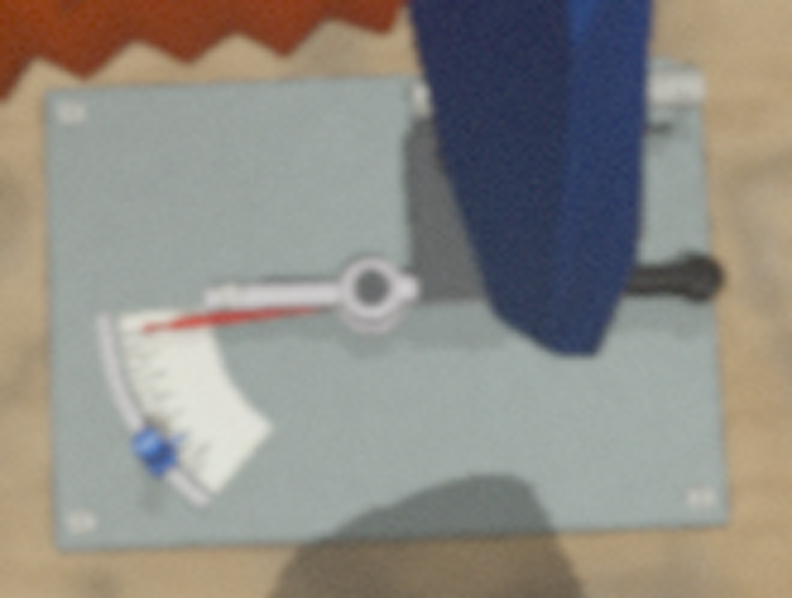

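View pics/scc.png

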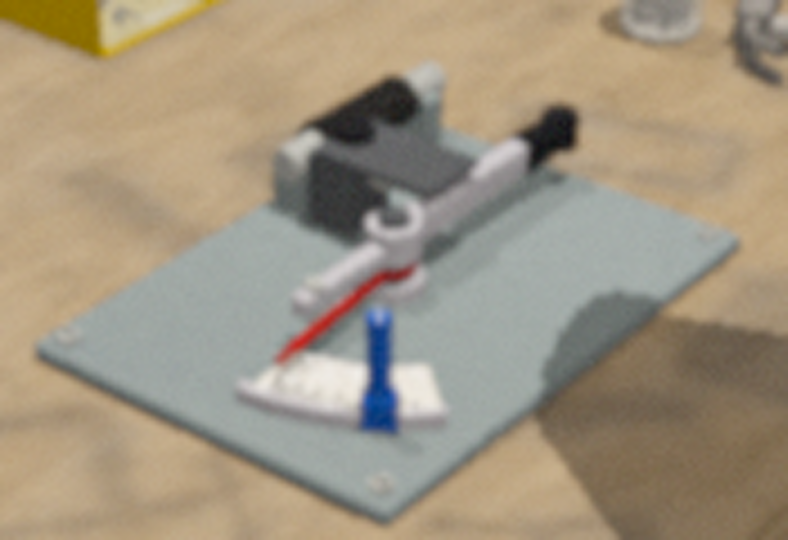

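Run:
```python
from h import *
s=snap("top"); c=snap("scene")
G=np.array([[125,165],[-125,165],[-125,-175]])/1e3
px=[(48,90),(57,548),(727,523)]
T=np.array([ray(s,250+x/4.8-.4,190+y/4.6-.4,.012)[:2] for x,y in px])
# scene: left corner(38,350)->(125,165)? 
sp=[(38,348),(384,518),(740,242)]
S=np.array([ray(c,225+x/4.5-.4,190+y/4.5-.4,.012)[:2] for x,y in sp])
print(T,S)
for P in (T,S):
    gm=G.mean(0);pm=P.mean(0)
    H=(G-gm).T@(P-pm); a=np.arctan2(H[0,1]-H[1,0],H[0,0]+H[1,1])
    Rm=np.array([[np.cos(a),-np.sin(a)],[np.sin(a),np.cos(a)]])
    t=pm-Rm@gm; print(np.degrees(a),t,(P-(G@Rm.T+t))*1e3)
    for n,g in dict(pad=(-7,-140),end=(0,-175),knob0=(135*np.cos(np.pi/2+.104+.56),135*np.sin(np.pi/2+.104+.56))).items(): print(n,Rm@np.array(g)/1e3+t)
print(ray(s,250+372/4.8-.4,190+288/4.6-.4,.065))
print(ray(s,250+155/4.8-.4,190+440/4.6-.4,.082),'knob top?')
print(ray(s,250+710/4.8-.4,190+278/4.6-.4,.05),'lever end')
```

```text
[[ 0.66461722  0.17743165]
 [ 0.41844876  0.17465412]
 [ 0.42223692 -0.1606478 ]] [[ 0.66119268  0.18184395]
 [ 0.41610407  0.18081653]
 [ 0.41968969 -0.15456403]]
0.667915601616329 [0.54403375 0.01263521] [[-2.484624   -1.64948337]
 [ 1.32993149 -1.51274858]
 [ 1.1546925   3.16223195]]
pad [ 0.53866621 -0.12743688]
end [ 0.54607374 -0.1623529 ]
knob0 [0.45960335 0.11797517]
0.5674370078379091 [0.54117178 0.018114  ] [[-3.33889651 -2.49988548]
 [ 1.56023262 -1.05144422]
 [ 1.77866389  3.55132969]]
pad [ 0.53555862 -0.12194846]
end [ 0.54290489 -0.15687742]
knob0 [0.45692625 0.12360186]
[0.54243756 0.01378925 0.065     ]
[0.46559107 0.11965741 0.082     ] knob top?
[ 0.5456129  -0.15355792  0.05      ] lever end
```

```bash
python3 -m jog '[3.0,-2.4,0,0,0,0.092, 2.8,-2.7,0,0,0,0.092, 2.5,-2.9,0,0,0,0.092, 2.3,-3.1,0,0,0,0.092, 2,-3.3,0,0,0,0]' 0 30; python3 -m jog '[2,-3.3,0,0,0,0, 2,-3.3,0,0,0,0, 2,-3.3,0,0,0,0, 2,-3.3,0,0,0,0, 2,-3.3,0,0,0,0]'
```

```text
time: 0.77
position: [0.2784, -0.2991, 0.2534]
tcp_rot: [180.0, -0.0, -0.4]
ft_force: [1.9, -0.6, 0.4]
gripper_width: 0.0255
time: 1.18
position: [0.3786, -0.1339, 0.2535]
tcp_rot: [180.0, -0.0, -0.0]
ft_force: [1.2, -1.2, 0.6]
gripper_width: 0.0004
```

```bash
python3 -m jog '[2,-3.3,0,0,0,0, 2,-3.3,0,0,0,0, 0,0,0,0,0,0,0,0,0,0,0,0]'
python3 - <<'E'
from h import *
s=snap("wrist","w1"); st=arm.read_state(); print(st["position"],st["ft_force"],s["position"],s["attitude"])
import pickle; pickle.dump(s,open("w1.pkl","wb"))
E
```

```text
time: 1.52
position: [0.4187, -0.0681, 0.2531]
tcp_rot: [-180.0, 0.0, 0.2]
ft_force: [-0.1, -1.1, -0.1]
gripper_width: -0.0
[ 0.4181562  -0.0692382   0.25319599] [-0.18584535 -0.66422956  0.35600966] [ 0.49951174 -0.06914686  0.37377568] [ 1.61771179e+02  4.23541251e-02 -8.97775840e+01]
```

View pics/w1.png

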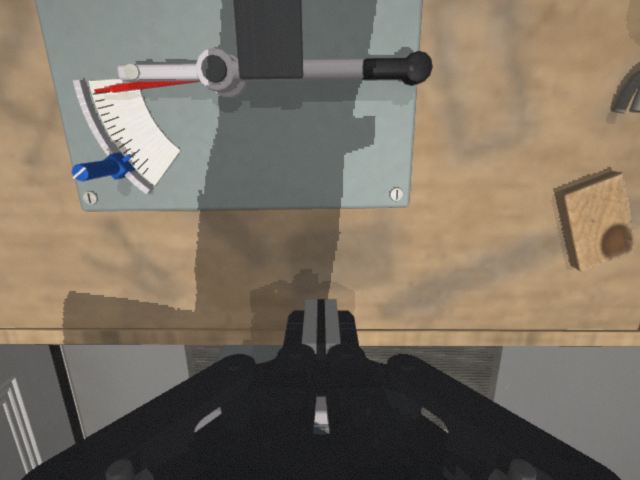

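Run:
```python
from h import *
import pickle; s=pickle.load(open("w1.pkl","rb"))
f=s["frame"][:,:,::-1]
cv2.imwrite("pics/w1a.png",cv2.resize(f[40:220,60:230],None,fx=4.4,fy=3.3*1,interpolation=cv2.INTER_CUBIC))
cv2.imwrite("pics/w1b.png",cv2.resize(f[30:220,340:440],None,fx=5,fy=3.1,interpolation=cv2.INTER_CUBIC))
a=ray(s,85,210,.012);b=ray(s,410.5,207.5,.012); print(a,b,np.linalg.norm(a-b))
d=(b-a)[:2]; y=-d/np.linalg.norm(d); yaw=np.arctan2(-y[0],y[1]); print(np.degrees(yaw))
m=(a+b)[:2]/2; x=np.array([y[1],-y[0]]); O=m+x*.125+y*.005; print("O",O)
W=lambda g,z: np.r_[O+x*g[0]/1e3+y*g[1]/1e3,z/1e3]
for g,z in [((125,165),12),((0,0),59),((-7,-117.5),59),((-7,-162.5),59),((0,-175),59)]: print(g,proj(s,W(g,z)))
print('pad',W((-7,-140),46))
```

```text
[0.41879588 0.17388502 0.012     ] [ 0.42277213 -0.16157052  0.012     ] 0.3354791056233177
0.6791098060487022
O [0.54571596 0.01263845]
(125, 165) [ 16.34624034 -91.9102582 ]
(0, 0) [218.40562115  67.02365338]
(-7, -117.5) [365.84098032  75.38485158]
(-7, -162.5) [422.08168804  74.88633381]
(0, -175) [438.54656097  65.05328181]
pad [ 0.54037579 -0.12743468  0.046     ]
```

View pics/w1a.png

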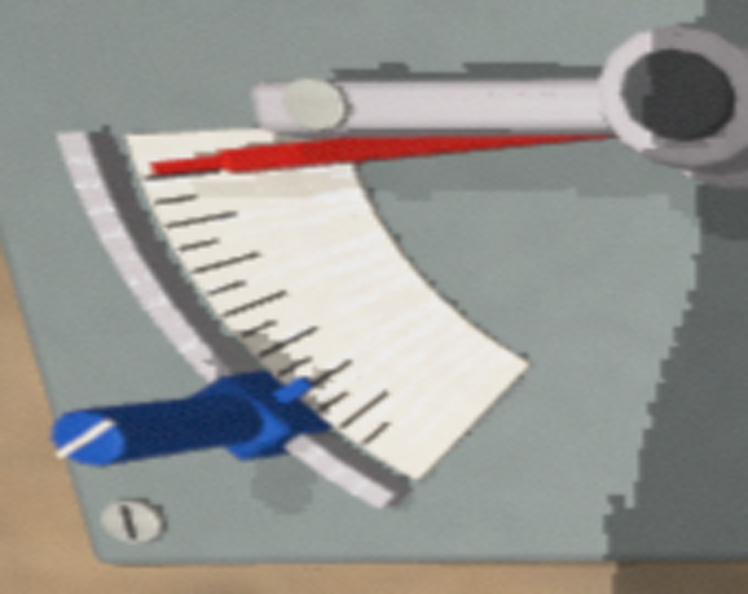

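View pics/w1b.png

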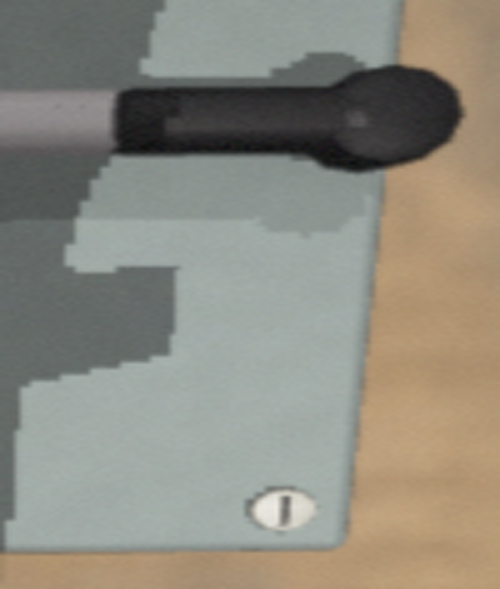

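```bash
python3 -m jog '[1.2,1,3.2,0,0,-0.008, 1.2,1,3.2,0,0,0, 1.2,1,3.2,0,0,0, 1.2,1,3.2,0,0,0, 1.2,1,3.2,0,0,0]'; python3 -m jog '[1.2,0.8,3.1,0,0,0, 0,0,0,0,0,0, 0,0,0,0,0,0,0,0,0,0,0,0]'
python3 - <<'E'
from h import *
s=snap("wrist","w2"); st=arm.read_state(); print(st["position"],st["ft_force"],st["tcp_rot"])
E
```

```text
time: 1.98
position: [0.4782, -0.1214, 0.0921]
tcp_rot: [180.0, -0.0, 0.3]
ft_force: [0.5, -0.3, 0.7]
gripper_width: 0.0001
time: 2.32
position: [0.4901, -0.1281, 0.0632]
tcp_rot: [180.0, -0.0, 0.4]
ft_force: [0.3, 0.6, 0.9]
gripper_width: 0.0003
[ 0.49058493 -0.12790317  0.06374024] [0.57067024 0.31706548 0.15303874] [ 1.79976491e+02 -8.55971899e-02  3.90864730e-01]
```

View pics/w2.png

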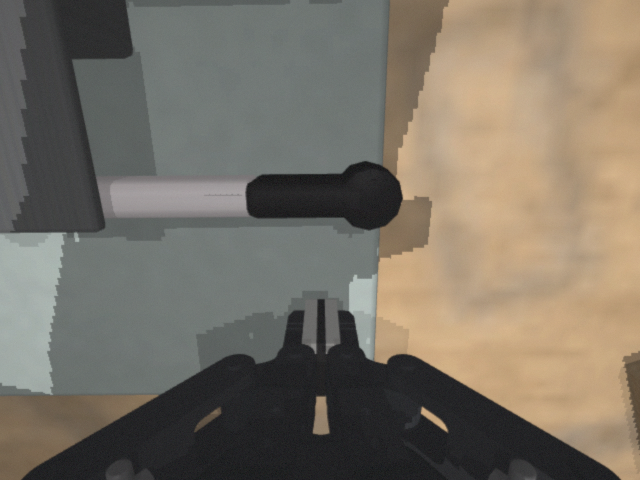

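Run:
```python
from h import *
s=snap("wrist"); 
for z in (.046,.059):
  for u,v in [(247,195),(401,195),(345,217),(300,217),(300,175),(320,310)]: print(z,u,v,ray(s,u,v,z).round(4))
```

```text
0.046 247 195 [ 0.5467 -0.1001  0.046 ]
0.046 401 195 [ 0.5471 -0.1601  0.046 ]
0.046 345 217 [ 0.5382 -0.1385  0.046 ]
0.046 300 217 [ 0.538  -0.1207  0.046 ]
0.046 300 175 [ 0.5545 -0.1209  0.046 ]
0.046 320 310 [ 0.4968 -0.1289  0.046 ]
0.059 247 195 [ 0.549  -0.1028  0.059 ]
0.059 401 195 [ 0.5494 -0.1572  0.059 ]
0.059 345 217 [ 0.5413 -0.1376  0.059 ]
0.059 300 217 [ 0.5411 -0.1214  0.059 ]
0.059 300 175 [ 0.5561 -0.1216  0.059 ]
0.059 320 310 [ 0.5038 -0.1289  0.059 ]
```

```bash
python3 -m jog '[0.8,-0.3,0,0,0,-0.005, 0.8,0,0,0,0,0, 0.8,0,0,0,0,0, 0.4,0,0,0,0,0,0,0,0,0,0,0]'; python3 -m jog '[0.1,0,0,0,0,0,0.1,0,0,0,0,0,0.1,0,0,0,0,0,0.1,0,0,0,0,0]';python3 -m jog '[0.1,0,0,0,0,0,0.1,0,0,0,0,0,0.1,0,0,0,0,0,0.1,0,0,0,0,0]'
```

```text
time: 2.83
position: [0.5198, -0.1238, 0.0624]
tcp_rot: [180.0, -0.0, 0.8]
ft_force: [-0.8, -0.3, -0.4]
gripper_width: -0.0002
time: 3.17
position: [0.5224, -0.1239, 0.0623]
tcp_rot: [-180.0, 0.0, 0.7]
ft_force: [-0.2, -0.9, 0.2]
gripper_width: 0.0
time: 3.5
position: [0.5266, -0.1239, 0.0623]
tcp_rot: [-180.0, -0.0, 0.7]
ft_force: [-0.0, -0.1, -0.2]
gripper_width: -0.0
```

```bash
python3 -m jog '[0.1,0,0,0,0,0,0.1,0,0,0,0,0,0.1,0,0,0,0,0]';python3 -m jog '[0.15,0,0,0,0,-0.0107,0.15,0,0,0,0,-0.0107,0.15,0,0,0,0,-0.0107]';python3 -m jog '[0.15,0,0,0,0,-0.0107,0.15,0,0,0,0,-0.0107,0.15,0,0,0,0,-0.0107]'
python3 - <<'E'
from h import *
s=snap("wrist","w3"); st=arm.read_state(); print(st["position"],st["ft_force"],st["tcp_rot"])
E
```

```text
time: 3.75
position: [0.5293, -0.1238, 0.0622]
tcp_rot: [180.0, 0.0, 0.7]
ft_force: [-2.2, -0.9, 1.8]
gripper_width: 0.0001
time: 4.0
position: [0.5339, -0.1238, 0.0622]
tcp_rot: [180.0, 0.0, 2.6]
ft_force: [-2.5, -1.8, -1.3]
gripper_width: -0.0001
time: 4.25
position: [0.5385, -0.1235, 0.0622]
tcp_rot: [180.0, 0.0, 4.5]
ft_force: [-2.6, -2.3, -1.4]
gripper_width: 0.0002
[ 0.53878256 -0.12343108  0.06223378] [-1.88613482 -2.43184321 -1.86388781] [-1.79999767e+02  7.63220186e-04  4.52154942e+00]
```

View pics/w3.png

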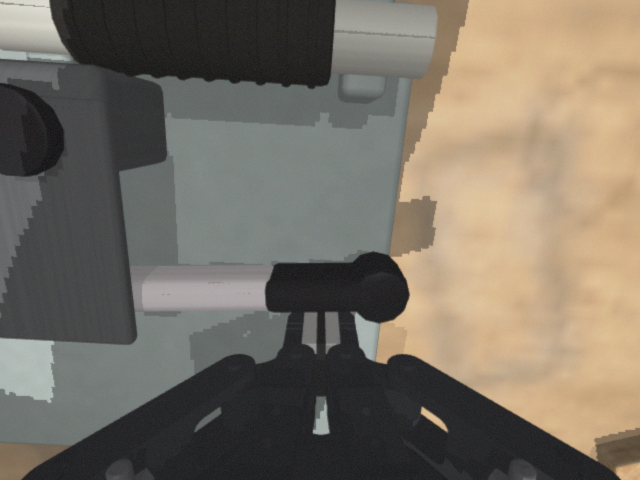

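```bash
for i in 1 2; do :; done; python3 -m jog '[0.15,0,0,0,0,-0.0107,0.15,0,0,0,0,-0.0107,0.15,0,0,0,0,-0.0107,0.15,0,0,0,0,-0.0107]';python3 -m jog '[0.15,0,0,0,0,-0.0107,0.15,0,0,0,0,-0.0107,0.15,0,0,0,0,-0.0107]'; python3 -m jog '[0.1,0,0,0,0,-0.007,0.1,0,0,0,0,-0.007,0.1,0,0,0,0,-0.007]'
```

```text
time: 4.63
position: [0.5445, -0.1229, 0.0623]
tcp_rot: [180.0, 0.0, 6.9]
ft_force: [-2.6, -2.4, -1.7]
gripper_width: -0.0002
time: 4.88
position: [0.5491, -0.1223, 0.0623]
tcp_rot: [180.0, 0.0, 8.8]
ft_force: [-2.7, -3.1, 0.0]
gripper_width: 0.0001
time: 5.13
position: [0.5519, -0.1218, 0.0623]
tcp_rot: [180.0, 0.0, 9.9]
ft_force: [-2.8, -2.4, -0.4]
gripper_width: -0.0001
```

```bash
python3 -m jog '[0.1,0,0,0,0,-0.007,0.1,0,0,0,0,-0.007]';python3 -m jog '[0.1,0,0,0,0,-0.007,0.1,0,0,0,0,-0.007]'; python3 -m jog '[0.1,0,0,0,0,-0.007,0.1,0,0,0,0,-0.007]'
```

```text
time: 5.3
position: [0.5539, -0.1215, 0.0623]
tcp_rot: [180.0, 0.0, 10.7]
ft_force: [-2.3, -3.9, 0.1]
gripper_width: 0.0002
time: 5.47
position: [0.5559, -0.1211, 0.0623]
tcp_rot: [180.0, 0.0, 11.5]
ft_force: [-3.7, -2.6, 0.5]
gripper_width: 0.0003
time: 5.63
position: [0.5578, -0.1207, 0.0623]
tcp_rot: [180.0, 0.0, 12.3]
ft_force: [-3.4, -3.1, 0.5]
gripper_width: -0.0002
```

```bash
python3 -m jog '[0.1,0,0,0,0,-0.007,0.1,0,0,0,0,-0.007]'; python3 -m jog '[0.1,0,0,0,0,-0.007]'
```

```text
time: 5.8
position: [0.5598, -0.1203, 0.0623]
tcp_rot: [180.0, -0.0, 13.2]
ft_force: [-2.0, -3.7, -0.2]
gripper_width: 0.0002
time: 5.88
position: [0.5607, -0.1201, 0.0623]
tcp_rot: [180.0, 0.0, 13.6]
ft_force: [-2.5, -4.9, -0.3]
gripper_width: 0.0001
```

```bash
python3 -m jog '[0.05,0.03,0,0,0,-0.0035]'; python3 -m jog '[0.05,0.03,0,0,0,-0.0035]'
python3 - <<'E'
from h import *
s=snap("wrist","w4"); st=arm.read_state(); print(st["position"],st["ft_force"],st["tcp_rot"])
E
```

```text
time: 5.97
position: [0.5612, -0.1201, 0.0623]
tcp_rot: [-180.0, 0.0, 13.8]
ft_force: [-4.0, -2.5, 0.4]
gripper_width: 0.0001
time: 6.05
position: [0.5616, -0.1201, 0.0623]
tcp_rot: [-180.0, 0.0, 13.9]
ft_force: [-4.7, -0.3, 1.4]
gripper_width: -0.0001
[ 0.56165019 -0.12009688  0.06222995] [-4.47926575  0.01753435  0.67904758] [-1.79958055e+02  1.67603802e-02  1.39638412e+01]
```

View pics/w4.png

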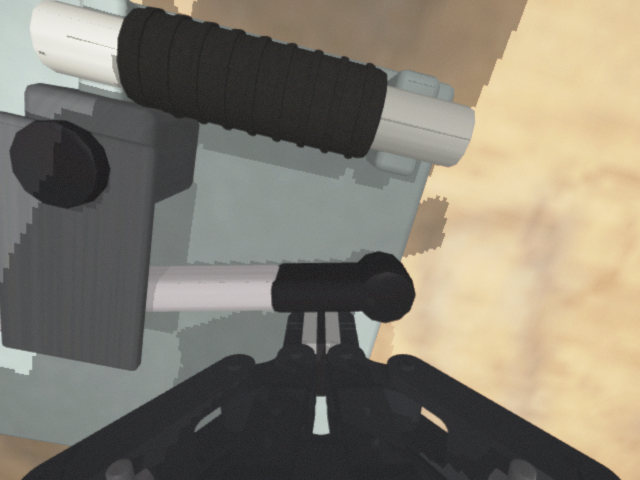

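```bash
python3 -m jog '[0.05,0.005,0,0,0,-0.0035]'; python3 -m jog '[0.05,0.005,0,0,0,-0.0035]'; python3 -m jog '[0.05,0.005,0,0,0,-0.0035]'
```

```text
time: 6.18
position: [0.562, -0.1201, 0.0622]
tcp_rot: [-180.0, 0.0, 14.1]
ft_force: [-5.2, -1.0, 1.6]
gripper_width: 0.0003
time: 6.27
position: [0.5624, -0.12, 0.0622]
tcp_rot: [-180.0, 0.0, 14.3]
ft_force: [-6.1, -0.9, 2.2]
gripper_width: 0.0002
time: 6.35
position: [0.5628, -0.12, 0.0622]
tcp_rot: [-180.0, 0.0, 14.5]
ft_force: [-7.1, -1.5, 3.5]
gripper_width: 0.0001
```

```bash
python3 -m jog '[0.05,0.005,0,0,0,-0.0035]'; python3 -m jog '[0.05,0.005,0,0,0,-0.0035]'; python3 -m jog '[0.05,0.005,0,0,0,-0.0035]'; python3 -m jog '[0,0,0,0,0,0]'
```

```text
time: 6.43
position: [0.5632, -0.1199, 0.0622]
tcp_rot: [-180.0, 0.1, 14.7]
ft_force: [-8.5, -0.4, 3.3]
gripper_width: -0.0002
time: 6.52
position: [0.5636, -0.1199, 0.0622]
tcp_rot: [-180.0, 0.1, 14.9]
ft_force: [-9.0, -1.2, 4.4]
gripper_width: 0.0
time: 6.6
position: [0.564, -0.1199, 0.0622]
tcp_rot: [-180.0, 0.1, 15.1]
ft_force: [-9.7, -2.4, 3.8]
gripper_width: -0.0003
time: 6.68
position: [0.564, -0.1199, 0.0622]
tcp_rot: [-180.0, 0.1, 15.1]
ft_force: [-9.2, -1.6, 3.7]
gripper_width: 0.0004
```

```bash
python3 -m jog '[0.05,0.005,0,0,0,-0.0035]'; python3 -m jog '[0.05,0.005,0,0,0,-0.0035]'; python3 -m jog '[0,0,0,0,0,0]'; python3 -m jog '[0,0,0,0,0,0]'
```

```text
time: 6.77
position: [0.5643, -0.1198, 0.0621]
tcp_rot: [-180.0, 0.1, 15.3]
ft_force: [-10.3, -3.7, 4.7]
gripper_width: -0.0003
time: 6.85
position: [0.5647, -0.1198, 0.0621]
tcp_rot: [-180.0, 0.1, 15.5]
ft_force: [-11.0, -2.0, 5.2]
gripper_width: 0.0001
time: 6.93
position: [0.5648, -0.1197, 0.0622]
tcp_rot: [-180.0, 0.1, 15.5]
ft_force: [-10.8, -2.1, 5.5]
gripper_width: 0.0002
time: 7.02
position: [0.5648, -0.1198, 0.0622]
tcp_rot: [-180.0, 0.1, 15.5]
ft_force: [-10.7, -1.7, 4.7]
gripper_width: -0.0001
```

```bash
python3 -m jog '[0.05,0.005,0,0,0,-0.0035]';  python3 -m jog '[0,0,0,0,0,0]'; python3 -m jog '[0,0,0,0,0,0]'
```

```text
time: 7.1
position: [0.5651, -0.1197, 0.0621]
tcp_rot: [-180.0, 0.1, 15.7]
ft_force: [-12.9, -2.3, 5.5]
gripper_width: 0.0001
time: 7.18
position: [0.5651, -0.1197, 0.0622]
tcp_rot: [-180.0, 0.1, 15.7]
ft_force: [-11.5, -2.4, 6.0]
gripper_width: -0.0001
time: 7.27
position: [0.5651, -0.1197, 0.0622]
tcp_rot: [-180.0, 0.1, 15.7]
ft_force: [-11.5, -2.9, 4.9]
gripper_width: -0.0002
```

```bash
python3 -m jog '[-0.1,0,0,0,0,0.007,-0.2,0,0,0,0,0.014,-0.4,0,0,0,0,0.028,-0.4,0,0,0,0,0.028,-0.4,0,0,0,0,0.028]';  python3 -m jog '[-0.4,0,0,0,0,0.028,-0.4,0,0,0,0,0.028,-0.4,0,0,0,0,0.028,-0.4,0,0,0,0,0.028,-0.4,0,0,0,0,0.028]'; python3 -m jog '[-0.5,0,0,0,0,0.028,-1,0,0,0,0,0,-1,0,0,0,0,0,-1,0,0,0,0,0,0,0,0,0,0,0]'
python3 - <<'E'
from h import *
s=snap("wrist","w5"); st=arm.read_state(); print(st["position"],st["ft_force"],st["tcp_rot"])
E
```

```text
time: 7.68
position: [0.5517, -0.1229, 0.0624]
tcp_rot: [-180.0, -0.0, 9.6]
ft_force: [-1.2, 0.9, -0.6]
gripper_width: -0.0002
time: 8.1
position: [0.5319, -0.1252, 0.0625]
tcp_rot: [-180.0, -0.0, 1.6]
ft_force: [-2.0, 1.0, 0.3]
gripper_width: 0.0
time: 8.52
position: [0.4959, -0.1255, 0.0625]
tcp_rot: [-180.0, -0.0, 0.0]
ft_force: [0.7, -0.5, -0.3]
gripper_width: -0.0002
[ 0.49685277 -0.12556616  0.06261596] [0.0504808  0.34420615 0.72351754] [-1.79991284e+02 -5.08157110e-02  5.25897260e-02]
```

View pics/w5.png

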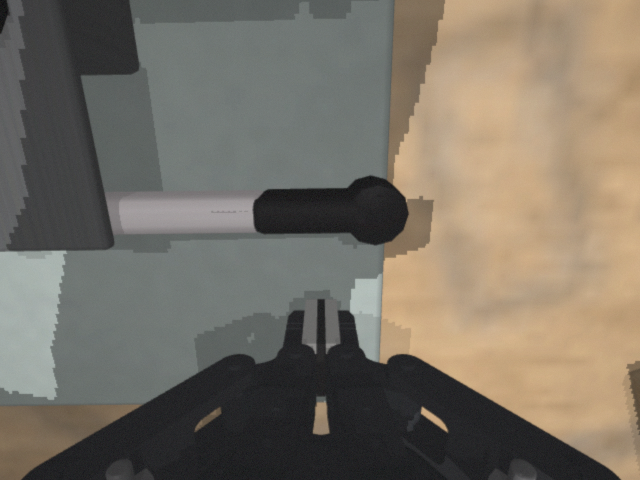

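```bash
python3 -m jog '[0,0,-4,0,0,0.1135, 0,0,-4,0,0,0.1135, -1.3,-3.3,-0.5,0,0,0.1135, -1.7,-3.1,-0.5,0,0,0.1135, -2,-2.9,-0.5,0,0,0.1135]' 45; python3 -m jog '[-2.3,-2.7,-0.5,0,0,0.1135, -2.6,-2.4,-0.5,0,0,0.1135, -2.9,-2.1,-0.5,0,0,0.1135, -3.1,-1.7,-0.5,0,0,0,0,0,0,0,0,0]'; python3 -m jog '[0,0,0,0,0,0]'
python3 - <<'E'
from h import *
s=snap("wrist","w6"); st=arm.read_state(); print(st["position"],st["ft_force"],st["tcp_rot"],s["position"],s["attitude"])
import pickle; pickle.dump(s,open("w6.pkl","wb"))
E
```

```text
time: 8.98
position: [0.4322, -0.1456, 0.1614]
tcp_rot: [-173.8, 0.7, -22.6]
ft_force: [-0.5, -1.2, -0.3]
gripper_width: 0.0383
time: 9.4
position: [0.3075, -0.1315, 0.1994]
tcp_rot: [-168.1, 3.6, -33.6]
ft_force: [1.1, -0.4, 1.0]
gripper_width: 0.0385
time: 9.48
position: [0.3102, -0.1328, 0.1987]
tcp_rot: [-168.1, 3.5, -33.5]
ft_force: [1.0, -0.3, -0.3]
gripper_width: 0.0384
[ 0.31070893 -0.13292932  0.19824308] [ 0.72267254  0.60517939 -0.45989234] [-168.11437151    3.51966452  -33.4275513 ] [ 0.36979105 -0.20301009  0.31164668] [ 158.20653266   11.90391453 -124.20712942]
```

View pics/w6.png

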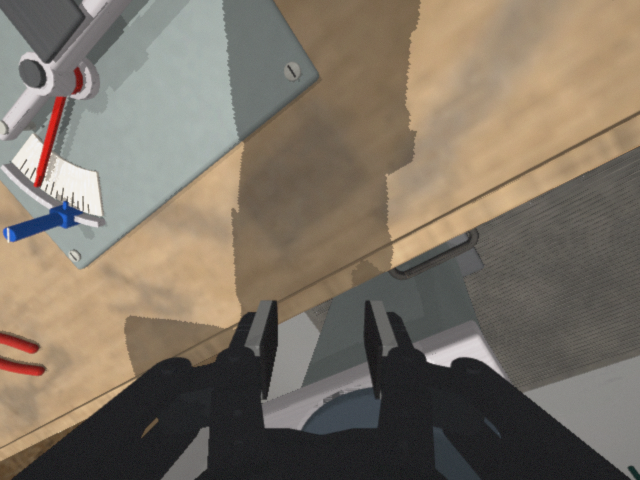

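Run:
```python
from h import *
st=arm.read_state(); print(st["q"],st["joint_efforts"],st["ft_torque"],st['qvel'])
```

```text
[-33.46781026  -3.05579691 -27.81097511  68.77294274  11.88315398
 179.95893698] [-8.96429848e-01 -4.42453408e+01  4.53666472e+01  1.60963677e+00
  1.06018592e+00  6.01030217e-03] [-0.1926357   0.03506001 -0.00878335] [ 0.62783893  1.69729689  0.44956264 -0.2382992  -0.10623829 -0.04517054]
```

Run:
```python
from h import *
s=snap("scene","s2");s=snap("top","t2")
```

```text
(no output)
```

View pics/s2.png

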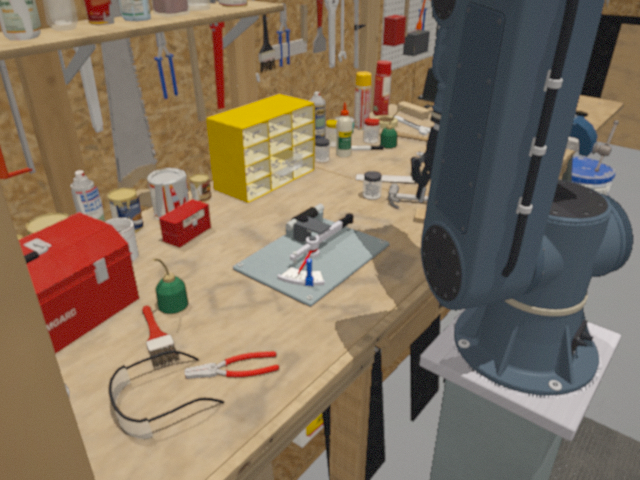

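```bash
cat >> h.py <<'E'
def plan(target,yaw,n):
    st=arm.read_state(); Rn=R.from_euler('xyz',st["tcp_rot"],degrees=True)
    Rt=R.from_euler('xyz',[180,0,yaw],degrees=True)
    rv=(Rn.inv()*Rt).as_rotvec(); cur=Rn; d=(np.array(target)-st["position"])/n
    print("rv/row",(rv/n).round(4),"deg/row",np.degrees(np.linalg.norm(rv)/n).round(2),"cm/row",np.linalg.norm(d)*100)
    for i in range(n):
        print((cur.inv().apply(d)*100).round(2)); cur=cur*R.from_rotvec(rv/n)
E
python3 - <<'E'
from h import *
plan([.36,-.05,.25],0,5)
E
```

```text
rv/row [-0.044   0.0002 -0.1174] deg/row 7.18 cm/row 2.19210946163095
[-0.15 -2.1  -0.62]
[ 0.09 -2.07 -0.71]
[ 0.33 -2.01 -0.8 ]
[ 0.56 -1.92 -0.89]
[ 0.78 -1.8  -0.97]
```

```bash
python3 -m jog '[-0.1,-2.1,-0.6,-0.044,0,-0.113, 0.1,-2.1,-0.7,-0.044,0,-0.113, 0.3,-2,-0.8,-0.044,0,-0.113, 0.6,-1.9,-0.9,-0.044,0,-0.113, 0.8,-1.8,-1,-0.044,0,-0.113]'
python3 - <<'E'
from h import *
st=arm.read_state(); print(st["position"],st["tcp_rot"],st["q"])
plan([.44,.10,.22],40,6)
E
```

```text
time: 10.05
position: [0.3621, -0.0495, 0.2503]
tcp_rot: [179.9, 0.2, -0.9]
ft_force: [0.5, -0.6, -0.4]
gripper_width: 0.0387
[ 0.36214434 -0.04945231  0.25030001] [179.92304069   0.20352176  -0.9213563 ] [-7.69521046e+00 -3.42848591e+00 -1.94914687e+01  7.41300410e+01
 -1.00427608e-01  1.73226178e+02]
rv/row [ 0.      0.0006 -0.119 ] deg/row 6.82 cm/row 2.8536324791876058
[ 1.26 -2.51  0.5 ]
[ 1.55 -2.34  0.5 ]
[ 1.82 -2.14  0.5 ]
[ 2.06 -1.91  0.5 ]
[ 2.27 -1.66  0.5 ]
[ 2.45 -1.37  0.5 ]
```

```bash
python3 -m jog '[0.8,-2.1,0.5,0,0,-0.119, 1,-1.9,0.5,0,0,-0.119, 1.2,-1.8,0.5,0,0,-0.119, 1.5,-1.6,0.5,0,0,-0.119, 1.7,-1.4,0.5,0,0,-0.119]';python3 -m jog '[1.8,-1.2,0.5,0,0,-0.119,0,0,0,0,0,0,0,0,0,0,0,0]'
python3 - <<'E'
from h import *
s=snap("wrist","w7"); st=arm.read_state(); print(st["position"],st["tcp_rot"],st["q"])
import pickle; pickle.dump(s,open("w7.pkl","wb"))
E
```

```text
time: 10.47
position: [0.4042, 0.0521, 0.2242]
tcp_rot: [-179.8, 0.2, 33.2]
ft_force: [0.3, -0.6, 0.0]
gripper_width: 0.0382
time: 10.72
position: [0.4123, 0.0714, 0.219]
tcp_rot: [-179.8, 0.2, 39.7]
ft_force: [1.0, 0.3, 0.0]
gripper_width: 0.0386
[0.41202158 0.07066607 0.21937559] [-179.80265517    0.19522694   39.61864648] [ 9.68046638e+00  3.39508334e+00 -1.71693308e+01  6.97032502e+01
  7.35814537e-02  1.50061984e+02]
```

View pics/w7.png

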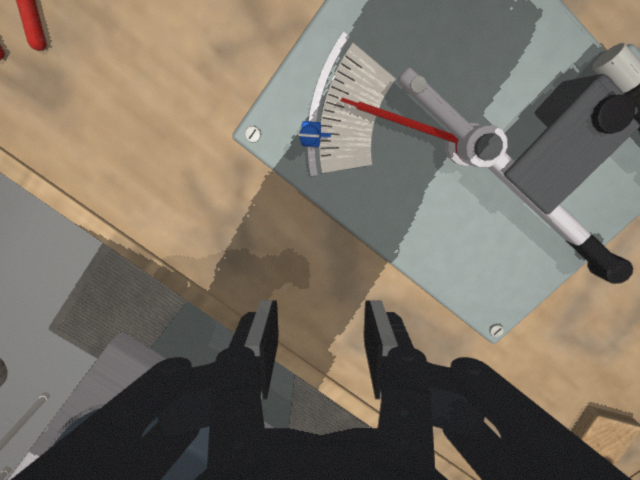

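Run:
```python
from h import *
import pickle; s=pickle.load(open("w7.pkl","rb"))
f=s["frame"].astype(int); r,g,b=f[...,0],f[...,1],f[...,2]
roi=np.zeros(r.shape,bool); roi[20:200,230:520]=1
red=(r>110)&(r-g>70)&(r-b>70)&roi
blue=(b>90)&(b-r>60)&roi
for n,m,z in (("red",red,.0285),("blue",blue,.05)):
    v,u=np.nonzero(m); print(n,len(u),u.mean(),v.mean(),u.min(),u.max(),v.min(),v.max())
v,u=np.nonzero(red)
P=np.array([ray(s,a,c,.0285)[:2] for a,c in zip(u,v)])
vx,vy,x0,y0=cv2.fitLine(P.astype(np.float32),cv2.DIST_HUBER,0,.01,.01).ravel()
if vy<0: vx,vy=-vx,-vy
t=(P-[x0,y0])@[vx,vy]; tip=np.array([x0,y0])+t.max()*np.array([vx,vy])
print("needle dir deg",np.degrees(np.arctan2(vy,vx)),"tip",tip,"pivot from tip",tip-.116*np.array([vx,vy]))
# plate corners
G=[(-125,165),(-125,-175)]
a=ray(s,234,135,.012);c=ray(s,493,342,.012); print(a,c)
y=(a-c)[:2];y/=np.linalg.norm(y); print("yaw",np.degrees(np.arctan2(-y[0],y[1])))
cr=s["frame"][20:190,230:520,::-1]; cv2.imwrite("pics/w7a.png",cv2.resize(cr,None,fx=2.75,fy=2.75,interpolation=cv2.INTER_CUBIC))
```

```text
red 748 399.80080213903744 119.22994652406418 341 456 98 141
blue 427 311.4847775175644 133.1639344262295 300 330 121 146
needle dir deg 111.95305 tip [0.50169721 0.123353  ] pivot from tip [0.54506343 0.0157641 ]
[0.42088153 0.17660224 0.012     ] [ 0.42518453 -0.15538435  0.012     ]
yaw 0.7425903317456602
```

View pics/w7a.png

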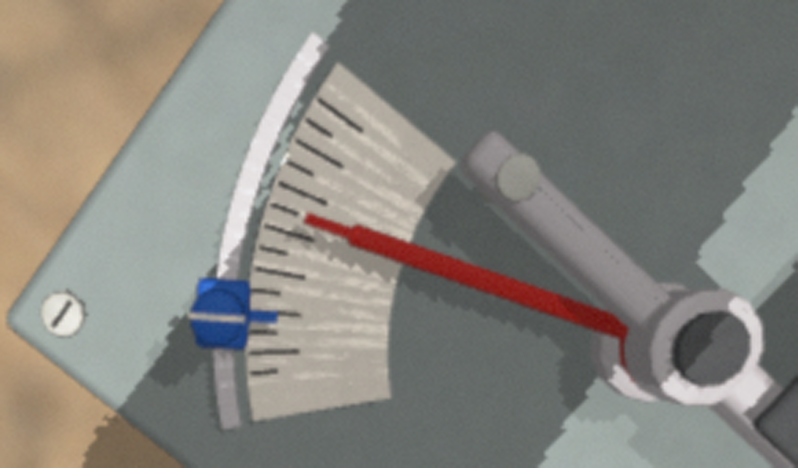

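Run:
```python
from h import *
import pickle; s=pickle.load(open("w7.pkl","rb"))
p=np.array([.5451,.0158])
for n,u,v,z in (("ptr",330,135.6,.03),("knobtop",311.5-1,134.5,.082),("body",309.5,134,.034)):
    q=ray(s,u-.3,v-.3,z)[:2]; d=q-p; print(n,q,np.linalg.norm(d),np.degrees(np.arctan2(d[1],d[0])))
```

```text
ptr [0.47430137 0.11252742] 0.11986925962035552 126.2018740350008
knobtop [0.46642362 0.12475635] 0.134392931096067 125.83270371731302
body [0.46458148 0.12629042] 0.13671637065261052 126.08223060501156
```

Run:
```python
from h import *
plan([.4658,.1250,.14],126,14)
```

```text
rv/row [-0.0004  0.     -0.1077] deg/row 6.17 cm/row 0.7871667980326655
[ 0.55 -0.05  0.57]
[0.55 0.01 0.57]
[0.54 0.07 0.57]
[0.53 0.12 0.57]
[0.52 0.18 0.57]
[0.5  0.23 0.57]
[0.47 0.29 0.57]
[0.43 0.33 0.57]
[0.4  0.38 0.57]
[0.35 0.42 0.57]
[0.31 0.45 0.57]
[0.25 0.48 0.57]
[0.2  0.51 0.57]
[0.15 0.53 0.57]
```

```bash
python3 -m jog '[0.55,0,0.57,0,0,-0.1077,0.55,0,0.57,0,0,-0.1077,0.54,0.07,0.57,0,0,-0.1077,0.53,0.12,0.57,0,0,-0.1077,0.52,0.18,0.57,0,0,-0.1077]' 45 20; python3 -m jog '[0.5,0.23,0.57,0,0,-0.1077,0.47,0.29,0.57,0,0,-0.1077,0.43,0.33,0.57,0,0,-0.1077,0.4,0.38,0.57,0,0,-0.1077,0.35,0.42,0.57,0,0,-0.1077]'; python3 -m jog '[0.3,0.45,0.57,0,0,-0.1077,0.25,0.48,0.57,0,0,-0.1077,0.2,0.5,0.57,0,0,-0.1077,0.15,0.53,0.57,0,0,-0.1077,0,0,0,0,0,0]'
python3 - <<'E'
from h import *
s=snap("wrist","w8"); st=arm.read_state(); print(st["position"],st["tcp_rot"],st["q"])
plan([.4658,.1250,.067],126,3)
E
```

```text
time: 11.18
position: [0.4316, 0.0889, 0.1912]
tcp_rot: [-179.8, 0.0, 70.6]
ft_force: [-0.1, 0.1, -0.1]
gripper_width: 0.0386
time: 11.6
position: [0.4509, 0.1083, 0.1626]
tcp_rot: [-179.8, -0.1, 101.5]
ft_force: [-0.5, 1.1, 0.6]
gripper_width: 0.0385
time: 12.02
position: [0.4659, 0.124, 0.1391]
tcp_rot: [-179.8, -0.2, 126.2]
ft_force: [-1.5, 0.2, -0.0]
gripper_width: 0.0383
[0.46567337 0.12379512 0.13963544] [-1.79813931e+02 -1.73844369e-01  1.25828367e+02] [ 14.82898459  13.29573834 -17.38773148  59.55254015   0.0956181
  69.00013888]
rv/row [-0.0011 -0.001  -0.001 ] deg/row 0.1 cm/row 2.4215179499136052
[0.02 0.03 2.42]
[0.03 0.03 2.42]
[0.03 0.03 2.42]
```

View pics/w8.png

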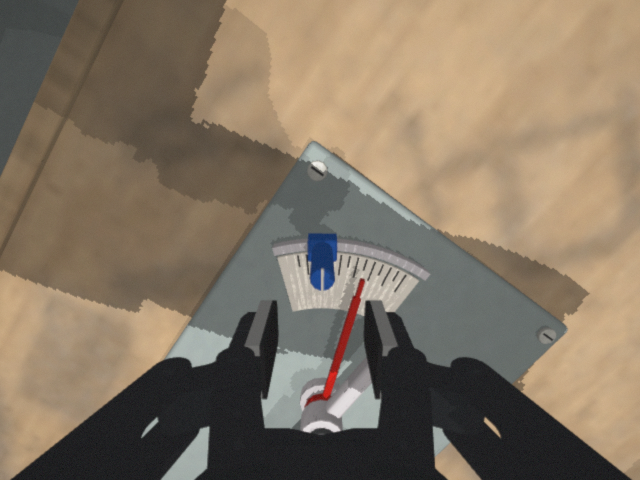

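```bash
python3 -m jog '[0.03,0.03,2.4,0,0,0,0.03,0.03,2.4,0,0,0,0.03,0.03,2.4,0,0,0,0,0,0,0,0,0,0,0,0,0,0,0]'
python3 - <<'E'
from h import *
s=snap("wrist","w9"); st=arm.read_state(); print(st["position"],st["tcp_rot"],st["ft_force"])
E
```

```text
time: 12.48
position: [0.465, 0.125, 0.0681]
tcp_rot: [-179.8, -0.2, 125.8]
ft_force: [-0.6, 0.1, 0.6]
gripper_width: 0.0383
[0.46586946 0.12534282 0.06905893] [-1.79876362e+02 -1.54649243e-01  1.25855512e+02] [0.04332426 0.36384675 0.63820114]
```

View pics/w9.png

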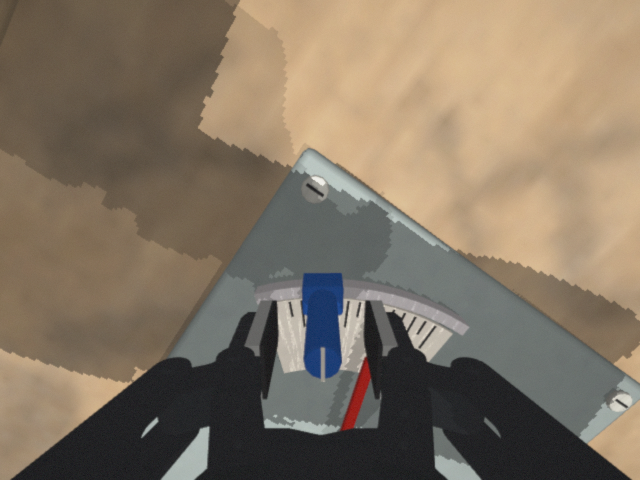

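```bash
python3 -m jog '[0,0,0,0,0,0,0,0,0,0,0,0,0,0,0,0,0,0,0,0,0,0,0,0,0,0,0,0,0,0]' 0 20;  python3 -m jog '[0,0,0,0,0,0]'
```

```text
time: 12.95
position: [0.4666, 0.1258, 0.0693]
tcp_rot: [-180.0, -0.1, 126.0]
ft_force: [-0.9, -0.9, 8.8]
gripper_width: 0.0131
time: 13.03
position: [0.4666, 0.1258, 0.0693]
tcp_rot: [-180.0, -0.1, 126.0]
ft_force: [-1.6, -1.0, 9.4]
gripper_width: 0.013
```

```bash
python3 -m jog '[0,0.3,0,0,0,0.0222,0,0.3,0,0,0,0.0222,0,0.3,0,0,0,0.0222,0,0.3,0,0,0,0.0222,0,0.3,0,0,0,0.0222]';  python3 -m jog '[0,0.3,0,0,0,0.0222,0,0.3,0,0,0,0.0222,0,0.3,0,0,0,0.0222,0,0.3,0,0,0,0.0222,0,0,0,0,0,0]'
python3 - <<'E'
from h import *
s=snap("wrist","w10"); st=arm.read_state(); print(st["position"],st["tcp_rot"],st["ft_force"])
d=st["position"][:2]-[.5451,.0158]; print(np.degrees(np.arctan2(d[1],d[0])),np.linalg.norm(d))
E
```

```text
time: 13.45
position: [0.4794, 0.134, 0.0693]
tcp_rot: [-180.0, -0.1, 119.6]
ft_force: [0.8, -4.2, 8.9]
gripper_width: 0.0135
time: 13.87
position: [0.4904, 0.1395, 0.0693]
tcp_rot: [-180.0, -0.0, 114.4]
ft_force: [2.7, -4.1, 8.4]
gripper_width: 0.0133
[0.49025851 0.13942059 0.06930863] [-1.79989213e+02 -4.39187111e-02  1.14505530e+02] [ 1.92342257 -4.32556401  9.03480653]
113.92339075846193 0.13523919250899058
```

View pics/w10.png

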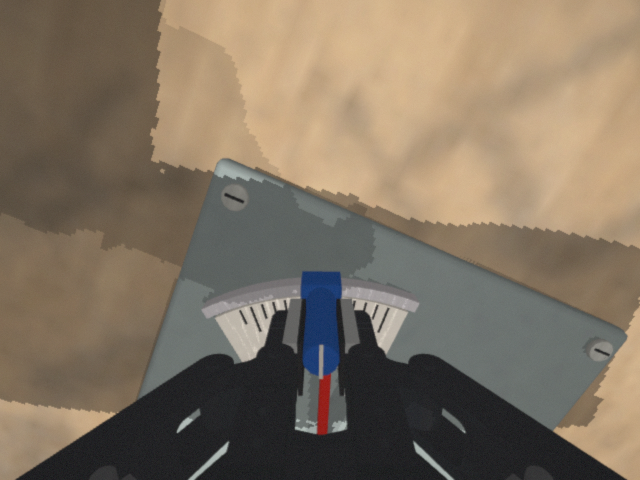

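```bash
python3 -m jog '[0,0.15,0,0,0,0.0111,0,0.15,0,0,0,0.0111,0,0.15,0,0,0,0.0111,0,0,0,0,0,0]'
python3 - <<'E'
from h import *
s=snap("wrist","w11"); st=arm.read_state(); print(st["position"],st["tcp_rot"],st["ft_force"])
d=st["position"][:2]-[.5451,.0158]; print(np.degrees(np.arctan2(d[1],d[0])),np.linalg.norm(d))
E
```

```text
time: 14.25
position: [0.4943, 0.1411, 0.0693]
tcp_rot: [-180.0, -0.0, 112.6]
ft_force: [1.8, -4.7, 7.4]
gripper_width: 0.0138
[0.494261   0.14112341 0.06930403] [-1.79982350e+02 -3.65762277e-02  1.12606425e+02] [ 2.28283995 -4.30433555  7.62919289]
112.08054464648477 0.13524260275783526
```

View pics/w11.png

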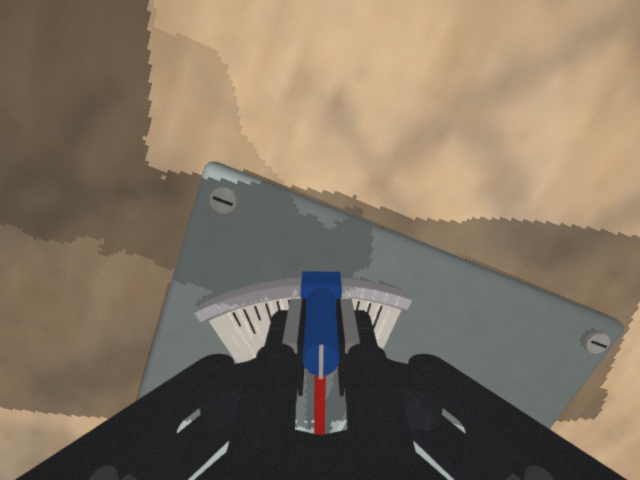

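```bash
python3 -m jog '[0,0,0,0,0,0,0,0,0,0,0,0,0,0,0,0,0,0,0,0,0,0,0,0]' 45; python3 -m jog '[0,0,-2,0,0,0,0,0,-3,0,0,0,0,0,-4,0,0,0,0,0,-4,0,0,0,0,0,0,0,0,0]'
python3 - <<'E'
from h import *
s=snap("wrist","w12"); st=arm.read_state(); print(st["position"],st["tcp_rot"],st["ft_force"],st["q"])
import pickle; pickle.dump(s,open("w12.pkl","wb"))
plan([.425,.09,.22],40,11)
E
```

```text
time: 14.63
position: [0.4928, 0.1414, 0.068]
tcp_rot: [-179.8, -0.1, 112.7]
ft_force: [1.1, -0.3, -0.1]
gripper_width: 0.0387
time: 15.05
position: [0.4958, 0.142, 0.2049]
tcp_rot: [179.7, -0.1, 112.7]
ft_force: [1.6, -0.2, 1.2]
gripper_width: 0.0383
[0.49518457 0.14179859 0.20166726] [ 1.79809072e+02 -8.72882649e-02  1.12668534e+02] [-0.3419023  -0.66227642 -0.44461155] [15.9171278  14.65904771 -6.30673877 68.85487053  0.10912836 83.24891046]
rv/row [ 0.0002 -0.0003  0.1153] deg/row 6.61 cm/row 0.8103186220504248
[-0.19 -0.77 -0.17]
[-0.28 -0.74 -0.17]
[-0.36 -0.71 -0.17]
[-0.44 -0.66 -0.17]
[-0.51 -0.61 -0.17]
[-0.58 -0.54 -0.17]
[-0.64 -0.47 -0.17]
[-0.69 -0.4  -0.17]
[-0.73 -0.31 -0.17]
[-0.76 -0.23 -0.17]
[-0.78 -0.14 -0.17]
```

View pics/w12.png

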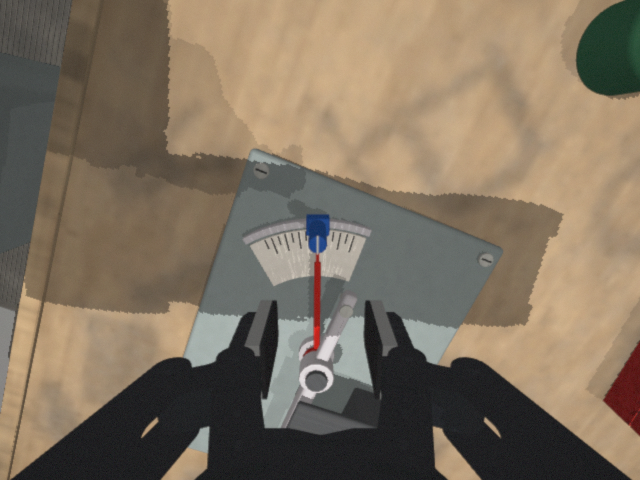

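```bash
python3 -m jog '[-0.2,-0.8,-0.2,0,0,0.115,-0.3,-0.7,-0.2,0,0,0.115,-0.4,-0.7,-0.2,0,0,0.115,-0.4,-0.7,-0.2,0,0,0.115,-0.5,-0.6,-0.2,0,0,0.115]'; python3 -m jog '[-0.6,-0.5,-0.2,0,0,0.115,-0.6,-0.5,-0.2,0,0,0.115,-0.7,-0.4,-0.2,0,0,0.115,-0.7,-0.3,-0.2,0,0,0.115,-0.8,-0.2,-0.2,0,0,0.115]'; python3 -m jog '[-0.8,-0.1,-0.2,0,0,0.115,0,0,0,0,0,0,0,0,0,0,0,0]'
python3 - <<'E'
from h import *
s=snap("wrist","w13"); st=arm.read_state(); print(st["position"],st["tcp_rot"],st["q"])
import pickle; pickle.dump(s,open("w13.pkl","wb"))
E
```

```text
time: 15.52
position: [0.4607, 0.1171, 0.2071]
tcp_rot: [-179.7, 0.0, 79.4]
ft_force: [0.2, 0.2, -0.2]
gripper_width: 0.0383
time: 15.93
position: [0.4293, 0.0932, 0.2172]
tcp_rot: [-179.8, 0.2, 46.5]
ft_force: [0.4, 0.2, -0.7]
gripper_width: 0.0384
time: 16.18
position: [0.4237, 0.0882, 0.2196]
tcp_rot: [-179.8, 0.2, 40.4]
ft_force: [0.2, -0.7, -0.3]
gripper_width: 0.0385
[0.42393449 0.08843108 0.21960676] [-1.79810518e+02  1.45352436e-01  4.04196549e+01] [ 1.17173655e+01  5.09742290e+00 -1.52764424e+01  6.98446274e+01
  9.63932796e-02  1.51297767e+02]
```

View pics/w13.png

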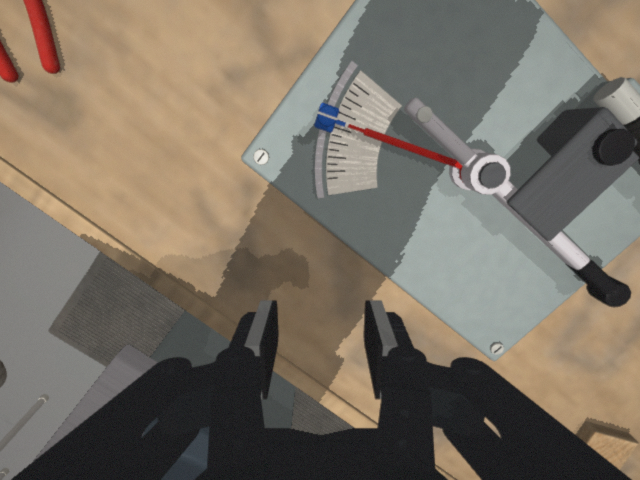

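Run:
```python
from h import *
import pickle; s=pickle.load(open("w13.pkl","rb"))
f=s["frame"].astype(int); r,g,b=f[...,0],f[...,1],f[...,2]
roi=np.zeros(r.shape,bool); roi[40:220,230:520]=1
red=(r>100)&(r-g>60)&(r-b>60)&roi
blue=(b>80)&(b-r>50)&roi
v,u=np.nonzero(red)
P=np.array([ray(s,a,c,.0285)[:2] for a,c in zip(u,v)])
vx,vy,x0,y0=cv2.fitLine(P.astype(np.float32),cv2.DIST_HUBER,0,.01,.01).ravel()
if vy<0: vx,vy=-vx,-vy
t=(P-[x0,y0])@[vx,vy]; d=np.array([vx,vy]); tip=np.array([x0,y0])+t.max()*d
print("dir",np.degrees(np.arctan2(vy,vx)),"tip",tip,"pivot",tip-.116*d)
v,u=np.nonzero(blue); print(len(u),u.mean(),v.mean())
for n,uu,vv,z in [("blue mean",u.mean(),v.mean(),.045)]:
    q=ray(s,uu,vv,z)[:2]; e=q-[.5451,.0158]; print(n,np.degrees(np.arctan2(e[1],e[0])),np.linalg.norm(e),"lateral to needle line mm",1e3*np.cross(d,q-[x0,y0]))
far=u>338
print(list(zip(u[far],v[far])))
cr=s["frame"][85:155,300:400,::-1]; cv2.imwrite("pics/w13a.png",cv2.resize(cr,None,fx=8,fy=8,interpolation=cv2.INTER_CUBIC))
```

```text
dir 111.72215 tip [0.50183266 0.12328865] pivot [0.54476496 0.01552586]
447 327.4317673378076 117.66666666666667
blue mean 112.17759093001548 0.13467273483837247 lateral to needle line mm 0.6577676952275007
[(np.int64(339), np.int64(121)), (np.int64(340), np.int64(121)), (np.int64(341), np.int64(121)), (np.int64(339), np.int64(122)), (np.int64(340), np.int64(122)), (np.int64(341), np.int64(122)), (np.int64(342), np.int64(122)), (np.int64(343), np.int64(122)), (np.int64(344), np.int64(122)), (np.int64(339), np.int64(123)), (np.int64(340), np.int64(123)), (np.int64(341), np.int64(123)), (np.int64(342), np.int64(123)), (np.int64(343), np.int64(123)), (np.int64(344), np.int64(123)), (np.int64(339), np.int64(124)), (np.int64(340), np.int64(124)), (np.int64(341), np.int64(124)), (np.int64(342), np.int64(124)), (np.int64(343), np.int64(124)), (np.int64(344), np.int64(124)), (np.int64(342), np.int64(125)), (np.int64(343), np.int64(125)), (np.int64(344), np.int64(125))]<stdin>:15: DeprecationWarning: Arrays of 2-dimensional vectors are deprecated. Use arrays of 3-dimensional vectors instead. (deprecated in NumPy 2.0)
```

View pics/w13a.png

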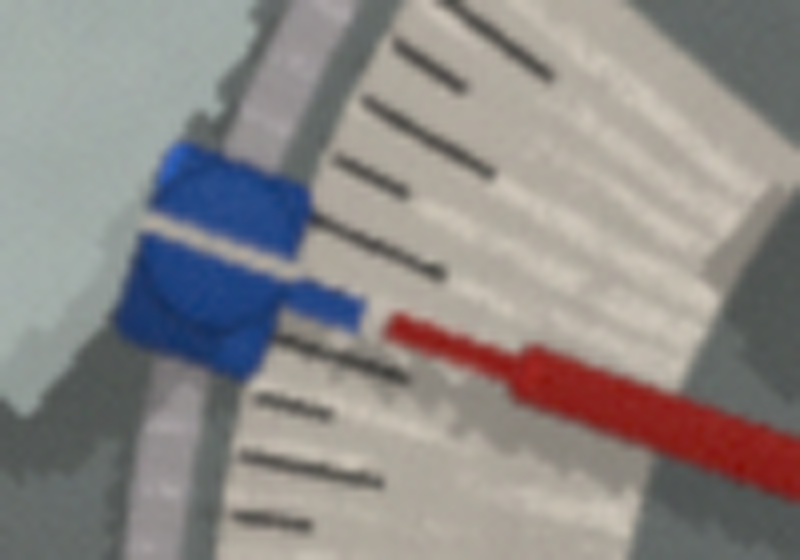

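Run:
```python
from plant import arm
print(arm.hand_in()); print(arm.read_state()["time"])
```

```text
the job is handed in; nothing more can be done
None
the job is handed in; nothing more can be done
```

I pressed the lever pad slowly until it firmed up, let it spring back, and slid the blue marker into line with the red needle. The job is handed in, at about 16.3 s on the clock.

- **Press:** free travel took about 3 N, then the resistance rose at about 2.5 N per mm. I stopped at about 12 N at the pad, with one noisy reading near 13 N, then backed off along the same arc. The next wrist picture showed the lever back at rest.
- **Reading:** the red needle stayed at about 0.266 rad.
- **Marker:** I gripped the knob, slid it about 14° along the rail, released it and lifted clear. In the last close-up the marker's pointer and the needle's tip line up to about 0.5 mm (0.004 rad); the blue centre measured 0.66 mm from the needle line.
- **Needle untouched:** its measured direction was 111.95° before the slide and 111.72° after, which I take as measurement scatter.

**What went wrong:**
- While carrying the arm over to the marker, I ran the last joint into its limit of travel. The tool tilted about 12° and swung off to the robot's side in free space, about 0.2 m up. The force readings showed no contact, and I levelled it before going on.
- During the press the finger slid about 3.5 mm along the pad, with some sideways friction, which I relieved before the firm part.

I did not touch the pliers, jar, offcut or oil can, but I took no before-and-after measurement of where they sit.

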